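# Prop up the quadcopter's tilt stand with a wedge and hold it

### The arm

A 6-joint arm with a two-finger parallel gripper is mounted at the origin on the work surface. World frame = base frame: x ahead of the robot, y to its left, z up, the work surface at z = 0. Lengths are in mm, angles in degrees, forces in N, time in s.
With the tool pointing down it reaches from about 300 to 850 mm from the base axis. Payload 4.2 kg.
Tool frame: the origin (TCP) lies at the very end of the fingers, on their centre line; the grasp point (between the pads) lies 19 mm behind it; x points along the fingers, y is the direction in which the jaws open and shut, and the axes are right-handed (so a half turn about x gives the same grasp; the last joint's range is limited). The gripper opens to 91 mm and grips with 3 to 60 N. Pads are 32 mm wide; open, the fingers measure 118 mm over their backs; the gripper's body (76 mm by 178 mm) begins 60 mm behind the grasp point.
Start: joints at [73.74, 18.312, 89.639, -0, 72.044, -1.146], TCP at [149.933, 555.124, 213.976] pointing down, gripper open.
Joint ranges: [-177.97, 177.97], [-48.28, 115.42], [12.27, 149.76], [-77.06, 257.06], [2.81, 150.46], [-146.56, 146.56]. Speed limits (degrees/s): [147.25, 147.25, 180, 180, 180, 180].

### API

Orientations are given as [roll, pitch, yaw] about the fixed x, y, z axes, in that order (R = Rz(yaw) Ry(pitch) Rx(roll)).
In Python, from workcell import sensors, grab_frame, job_done, finder gives the robot as it stands.
- The arm moves only by the tool play_rows, never from a script. Its argument "motion" is a list of rows, each a list of 5 numbers: the shift along the world's x, y, z in m, then the turn about the world's z in rad, then the opening, from 0 (shut) to 1 (fully open). In form: [[tx, ty, tz, roll, fingers], ...]. A call has exactly 8 rows; each row is the pose to reach, as a shift and turn from the pose commanded when the call began; what a row does not reach only later rows make up. A row lasts 1/12 s, in which the tool goes at most 41.7 mm and 7.16 degrees, less where a joint would pass 70% of its speed; a pose out of reach is approached as far as the arm can. A call with a gripper value outside its range is refused whole. The fingers move at their own pace and stop on an object; "squeeze" is the grip in N (left out, the last holds). Time passes only in rows, so rows that repeat a pose let the fingers close, or fill a call up. It gives the time, the measured TCP pose, the force and the opening at its end, in the units of the state.
- sensors.state(): the state, without advancing time (a new reading comes with each control period).
- grab_frame(name): name is "scene" or "top" or "wrist"; returns a dict with "img" (420x560x3 uint8, blue, green, red), "fx", "fy", "cx", "cy" (pixels), "k1" (the pictures are not rectified: a ray, as slopes to the right and down, at radius r is drawn at 1 + k1 r^2 times it, then the intrinsics apply), "rvec" (rotation vector, rad) and "tvec" (3), from world to camera coordinates, as OpenCV has them; the wrist camera has in their place "tool_from_camera" (4x4, takes a point from camera to tool coordinates, whose origin is the TCP and whose axes are the tool frame's). Camera axes: x right, y down, z forward; pixel columns grow to the right and rows downward; lengths in mm; the calibration is good to about 2 mm. A picture is of the moment at which its call begins: read the wrist's pose just before it. There is no depth.
- job_done(): hands the job in, once; it reports no verdict.
Trained networks look in a picture, given as the dict that the camera call returned (one of the last four; its "shot" number tells which), for a name from the list of things; names that differ only in an ending like _2 or _b are one class to them, and where a whole thing is asked for, a point or a joint stands for the part that bears it (a point fixed in the world has none). Each returns a list of dicts, best first, with "conf" (0 to 1); they miss things now and then, are a little off and sometimes report something else, mostly with a low value. They report only what shows in the picture. A call takes as long as a camera call. They do not tell look-alikes from the thing itself.
- finder.spot_in(picture, label): "point" ([column, row] in pixels, amid what is visible of it).
- finder.spot_point(picture, label): "point" ([column, row] in pixels: a listed point, or the origin of a listed thing).
The state is a dict: "time_s": time; "qpos": joint angles; "qvel": joint speeds; "effort": joint torques, N m; "ee_pos": TCP position; "ee_rot": TCP orientation; "force": force on the tool from outside, world axes, zero at the start; "torque": the same for the moment, N m; "gripper_width": finger opening in mm.
Only numpy, scipy, OpenCV 4.12 (cv2) and the standard library are available. Lean on these libraries where they do the work, as an engineer would, in place of code of your own. Each camera call takes 0.05 s, during which the arm holds its last target.

### The job

First move the blue battery pack out from in front of the tilt stand and lay it on the red mat. Then take the orange wedge by its handle and, keeping it flat on the bench, push its thin end in under the steel lip of the stand's hinged plate (the one carrying the quadcopter) until the lip has just lifted clear of the aluminium base, by about 6 mm and no more than 10. Finish while still gripping the wedge in place, with only the wedge holding the plate up; leave the other things on the bench where they are.

Things in the scene. Friction and masses are not known exactly. Their poses are not given: they have to be found in the camera images.
- stand: Aluminium base of the tilt stand, fixed to the bench: two side rails 16 mm high, 160 mm over all, 116 mm of bare bench clear between them, joined at the far end. Origin on the bench below the middle of the lip (plate down); +x points horizontally into the stand (the way the wedge goes in, square to the lip), y along the lip, z up. The mouth is open towards -x. Place and yaw vary.
- tilt_plate (a joint): Angle of the hinged plywood plate, 160 mm wide, with a quadcopter without propellers bolted on top (together 0.4 to 0.85 kg, top 68 mm above the bench). Hinge 190 mm behind the lip. 0 = resting on the base; grows as the lip rises (rad): 0.01 rad is 1.9 mm of lift at the lip, 6 mm is 0.032 rad. Falls back by its own weight.
- plate_lip (a point): Lowest point, in the middle, of the lip: a round steel bar 10 mm thick and 160 mm long across the front of the plate. 16 mm above the bench when the plate is down; its height above 16 mm is the lift.
- wedge_grip (a point): Middle of the handle of the loose orange wedge (0.12 kg), 45 mm above its underside. Handle: upright block 40 mm long (x), 32 mm wide (y), 70 mm high. The wedge is 32 mm wide throughout; +x points along it to the thin toe, 110 mm horizontally from this point. Its top is 4 mm high at the toe and rises 1 mm in 3 towards the handle, to about 35 mm.
- wedge: The same wedge; origin on its underside below the handle's middle, axes as above, z up. Pushed along the stand's x it meets the lip when the toe is about 35 mm past the stand's origin, and has lifted it 6 mm at about 53 mm past (this origin then about 57 mm before the stand's). The push takes roughly 5 to 15 N, so grip firmly: the wedge may lag a few mm.
- battery_center (a point): Centre of the loose battery pack, blue with a yellow band, 35 mm (x) by 75 mm (y) by 30 mm high (z), 0.14 to 0.24 kg, lying flat on the bench across the mouth of the stand, with 40 mm or more between it and the lip. Axes: x along the 35 mm side, y along the 75 mm side.
- battery: The same battery pack; origin at the centre of its underside, axes as above.
- mat: Flat red mat, fixed, 100 mm (x) by 140 mm (y), 4 mm thick; origin at the centre of its underside.
- screwdriver: Bystander: screwdriver with yellow handle, 200 mm long, 26 mm thick, lying on the bench; origin below its middle.
- wrench: Bystander: steel wrench 140 mm long, lying flat, 8 mm high.
- motor: Bystander: small red motor standing on the bench, 29 mm across, 30 mm high; origin under its centre.
- tape: Bystander: green roll of tape lying flat, 60 mm across, 18 mm high; origin under its centre.
- jar: Bystander: small clear jar with black cap, 48 mm across, 55 mm high; origin under its centre.
- transmitter: Bystander: white hand-held radio controller with two sticks, about 130 by 170 mm, 58 mm high; origin under its middle.
Mind the look-alikes: they are no part of the job. Of the things that look like the battery, the middle-sized one is meant.

How it is judged (in metres and radians):
On the way, in this order (a step that is already met when the one before it is completed fails the run):
1. the battery pack lies on the red mat, let go (x of battery_center in the frame of mat between -0.05 and 0.05 m and y of battery_center in the frame of mat between -0.07 and 0.07 m and contact force between battery and mat above 0.3 N and contact force between battery and the fingers below 0.1 N and linear speed of battery below 0.03 m/s), for 0.2 s.
2. the gripped wedge has started to raise the lip (value of joint tilt_plate above 0.008 rad and contact force between wedge and tilt_plate above 0.3 N and contact force between the fingers and wedge above 1 N), for 0.1 s.
At the end, for the whole second after the job is handed in: The lip stands 2 to 10 mm above its rest, still, carried by the wedge alone (no robot or battery on the plate); the wedge is gripped (over 1 N), flat within 5 degrees and within 5 mm of the bench; the battery lies on the mat, its centre over it, let go; bystanders moved under 30 mm (all of step 1 and value of joint tilt_plate between 0.0105 and 0.053 rad and velocity of joint tilt_plate below 0.03 rad/s and contact force between wedge and tilt_plate above 0.3 N and contact force between the fingers and wedge above 1 N and contact force between each of the arm, the fingers, battery and tilt_plate below 0.2 N and angle between wedge's own z axis and vertical below 0.09 rad and height (world z) of wedge below 0.005 m and linear speed of wedge below 0.01 m/s); the arm keeps its last pose, push and grip.
It fails at once if another thing on the bench is moved more than 30 mm (distance of any of screwdriver, wrench, motor, tape, jar, transmitter from where it was at the start of the episode above 0.03 m).
It also fails if it takes over 64 s, if anything falls off the work surface, if the arm or the gripper's body presses on something with over 40 N, if the wrist force passes 120 N, or if a joint passes its speed limit or range.

## Working session

There is one attempt and no reset: what is moved stays moved. The work goes in short steps, Python scripts to look and compute and a tool call to move; the robot and the scene stay as the last step left them, time stands still between calls to the robot, and variables do not carry over. Pictures are saved under pics/ and viewed, and the job is handed in when it is done.

Besides the shell and the picture viewer there is one more tool, called after "Request:" by a JSON object that holds its "name" and its "arguments", one argument or row to a line. play_rows: Moves the arm, as the interface text tells. Its arguments: {"type":"object","properties":{"motion":{"type":"array","items":{"type":"array","items":{"type":"number"}}},"squeeze":{"type":"number"}},"required":["motion"]}

```bash
ls; mkdir -p pics
cat > h.py <<'E'
import numpy as np, cv2
from workcell import sensors, grab_frame, job_done, finder
def cam(p):
    K=np.array([[p['fx'],0,p['cx']],[0,p['fy'],p['cy']],[0,0,1.]])
    return K,np.array([p['k1'],0,0,0,0.])
def ext(p,st=None):
    if 'rvec' in p:
        R=cv2.Rodrigues(np.array(p['rvec'],float))[0]; t=np.array(p['tvec'],float).ravel(); return R,t
    from scipy.spatial.transform import Rotation as Ro
    Rt=Ro.from_euler('xyz',st['ee_rot'],degrees=True).as_matrix()
    T=np.eye(4);T[:3,:3]=Rt;T[:3,3]=st['ee_pos']
    M=np.linalg.inv(T@np.array(p['tool_from_camera'])); return M[:3,:3],M[:3,3]
def toz(p,px,z,st=None):
    K,d=cam(p);R,t=ext(p,st)
    u=cv2.undistortPoints(np.array(px,float).reshape(-1,1,2),K,d).reshape(-1,2)
    r=np.c_[u,np.ones(len(u))]@R; c=-R.T@t
    return c+r*((z-c[2])/r[:,2])[:,None]
def proj(p,X,st=None):
    K,d=cam(p);R,t=ext(p,st)
    return cv2.projectPoints(np.array(X,float).reshape(-1,1,3),cv2.Rodrigues(R)[0],t,K,d)[0].reshape(-1,2)
E
python3 - <<'E'
from h import *
print(sensors.state())
for n in ['scene','top']:
    p=grab_frame(n); cv2.imwrite(f'pics/{n}0.png',p['img']); print(n,{k:v for k,v in p.items() if k!='img'})
    for l in ['stand','plate_lip','wedge_grip','wedge','battery_center','battery','mat','tilt_plate']:
        print(l,[(np.round(q['point'],1).tolist(),round(q['conf'],2)) for q in finder.spot_point(p,l)] if l!='tilt_plate' else finder.spot_in(p,l))
E
```

```text
pics
{'time_s': 0.0, 'qpos': array([ 7.37394754e+01,  1.83491501e+01,  8.97062657e+01,  3.60495218e-04,
        7.20406619e+01, -1.14585465e+00]), 'qvel': array([-0.05523859,  0.07338172, -0.01474584,  0.01743263, -0.02217193,
        0.000903  ]), 'effort': array([-9.47315275e-04, -4.12453401e+01, -2.31962532e+01,  7.24399835e-02,
        4.58160380e-02, -1.56273081e-04]), 'ee_pos': array([149.79180668, 554.63906004, 213.14617482]), 'ee_rot': array([ -91.35024828,   89.90392165, -106.46502964]), 'force': array([-0.48754928, -0.59029472, -1.07362532]), 'torque': array([-0.01328607,  0.00412158,  0.03691793]), 'gripper_width': 91.06218925764779}
scene {'fx': 492.44842714837637, 'fy': 492.44842714837637, 'cx': 276.8753938175107, 'cy': 207.93172670230527, 'k1': -0.05569850841228544, 'rvec': array([ 2.35170644,  1.21685161, -0.32669364]), 'tvec': array([-308.99795085, -398.41892849, 1441.96381924]), 'shot': 1}
stand [([328.3, 164.4], 0.6)]
plate_lip [([329.0, 161.2], 0.57)]
wedge_grip [([186.2, 206.7], 0.77), ([191.2, 216.3], 0.21)]
wedge [([191.8, 216.6], 0.61), ([97.0, 292.9], 0.5)]
ba
[... 269 characters left out ...]
57243899725, 'cx': 279.42067536225574, 'cy': 197.89124885650165, 'k1': -0.007252692908080215, 'rvec': array([ 2.1905956 , -2.13231383,  0.08914929]), 'tvec': array([ -22.87923436,  566.63043705, 1604.3808315 ]), 'shot': 2}
stand [([225.5, 208.0], 0.59), ([222.8, 206.1], 0.39)]
plate_lip [([223.3, 205.5], 0.77), ([423.4, 222.0], 0.18)]
wedge_grip [([336.1, 234.7], 0.93)]
wedge [([339.1, 236.5], 0.92), ([273.5, 260.2], 0.18)]
battery_center [([328.9, 281.5], 0.7), ([245.7, 177.4], 0.58), ([252.8, 207.9], 0.56)]
battery [([332.9, 279.0], 0.57), ([246.0, 173.9], 0.56), ([254.3, 208.8], 0.51)]
mat [([292.8, 160.0], 0.97), ([275.8, 259.3], 0.2)]
tilt_plate [{'point': [195.2, 206.9], 'conf': 0.82}]
```

View pics/scene0.png

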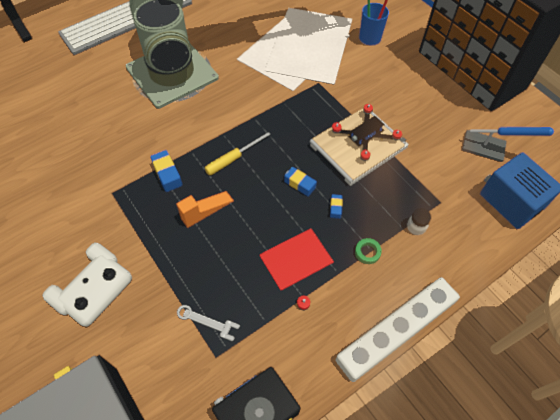

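View pics/top0.png

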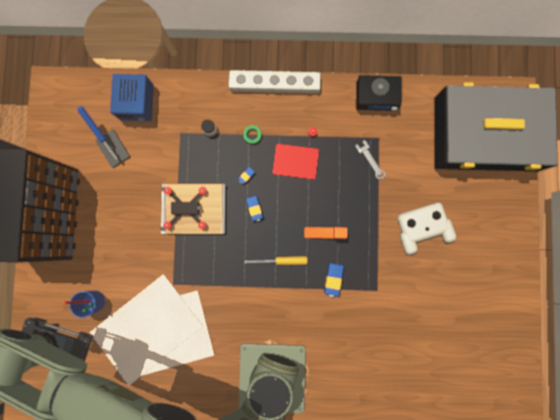

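The scene shows three blue packs. The middle-sized one, at top (254,209) and scene (300,180), lies at the stand's mouth. The mat is at top (296,161), the wedge at top (327,233) with its handle on the right, and the stand at top (193,208) opening towards the right.

Run:
```python
from h import *
p=grab_frame('top'); s=grab_frame('scene')
c=cv2.resize(p['img'][110:310,140:400],None,fx=3,fy=3,interpolation=cv2.INTER_CUBIC); cv2.imwrite('pics/top1.png',c)
print('base',proj(p,[[0,0,0],[150,555,214]]))
for n,px,z in [('lip',(223.3,205.5),16),('stand',(225.5,208),0),('grip',(336.1,234.7),45),('wedge',(339.1,236.5),0),('bc',(252.8,207.9),15),('b',(254.3,208.8),0),('mat',(292.8,160),0)]: print(n,toz(p,px,z).round(1))
for n,px,z in [('lip',(329,161.2),16),('stand',(328.3,164.4),0),('grip',(186.2,206.7),45),('wedge',(191.8,216.6),0),('bc',(301.6,178.8),15),('b',(298.2,183.9),0),('mat',(293.8,259.2),0)]: print('S',n,toz(s,px,z).round(1))
c=cv2.resize(s['img'][80:350,100:460],None,fx=2.2,fy=2.2,interpolation=cv2.INTER_CUBIC); cv2.imwrite('pics/scene1.png',c)
```

```text
base [[272.1829667  377.14139156]
 [ 72.95030778 334.45138446]]
lip [[538.8 173.7  16. ]]
stand [[532.1 168.3   0. ]]
grip [[ 453.5 -189.8   45. ]]
wedge [[ 449.3 -203.8    0. ]]
bc [[533.6  77.9  15. ]]
b [[531.9  74.    0. ]]
mat [[696.4 -47.6   0. ]]
S lip [[526.6 169.1  16. ]]
S stand [[525.4 169.7   0. ]]
S grip [[ 451. -203.   45.]]
S wedge [[ 456.  -198.2    0. ]]
S bc [[529.1  79.5  15. ]]
S b [[528.9  69.8   0. ]]
S mat [[690.3 -62.7   0. ]]
```

View pics/top1.png

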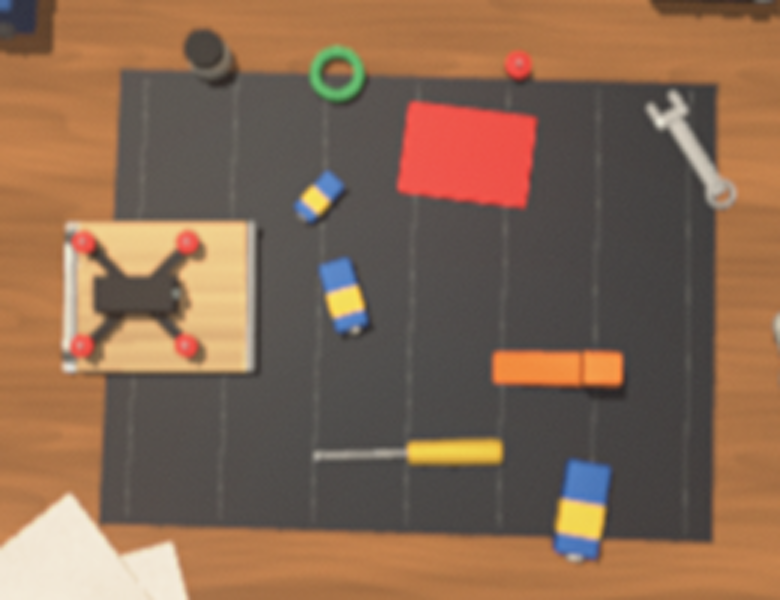

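View pics/scene1.png

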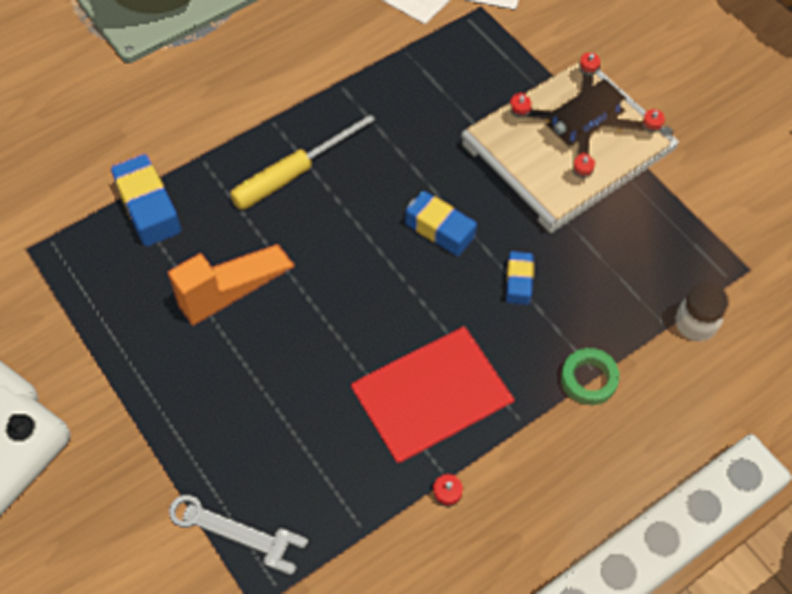

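```bash
cat > fit.py <<'E'
from h import *
from scipy.optimize import minimize
def box(x0,x1,y0,y1,z0,z1): return np.array([[x,y,z] for x in(x0,x1) for y in(y0,y1) for z in(z0,z1)],float)
bat=[box(-17.5,17.5,-37.5,37.5,0,30)]
mat=[box(-50,50,-70,70,0,4)]
wed=[box(-20,20,-16,16,0,80),np.array([[x,y,z] for y in(-16,16) for x,z in((110,0),(110,4),(-20,0),(20,34))],float)]
S=4
def sil(p,parts,q,crop,st=None):
    a=q[2];R=np.array([[np.cos(a),-np.sin(a),0],[np.sin(a),np.cos(a),0],[0,0,1]])
    x0,y0,x1,y1=crop; m=np.zeros(((y1-y0)*S,(x1-x0)*S),np.uint8)
    for P in parts:
        u=(proj(p,P@R.T+[q[0],q[1],0],st)-[x0,y0]+.5)*S
        cv2.fillConvexPoly(m,cv2.convexHull((u*16).astype(np.int32)),1,shift=4)
    return cv2.resize(m.astype(np.float32),(x1-x0,y1-y0),interpolation=cv2.INTER_AREA)
def mask(p,ranges,seed,pad,hh):
    h=cv2.cvtColor(p['img'],cv2.COLOR_BGR2HSV); m=np.zeros(h.shape[:2],np.uint8)
    for lo,hi in ranges: m|=cv2.inRange(h,np.array(lo),np.array(hi))
    x,y=map(int,seed); n=np.zeros_like(m); n[max(0,y-pad):y+pad,max(0,x-pad):x+pad]=1; m=m*n
    m=cv2.morphologyEx(m,cv2.MORPH_CLOSE,np.ones((3,3)))
    k,l,s,c=cv2.connectedComponentsWithStats(m); i=1+np.argmax(s[1:,4])
    crop=(max(0,x-pad-5),max(0,y-pad-5),min(560,x+pad+5),min(420,y+pad+5))
    return (l==i)[crop[1]:crop[3],crop[0]:crop[2]].astype(np.float32),crop
def fit(views,parts,q0):
    # views: (p,mask,crop,st)
    f=lambda q:sum(np.abs(sil(p,parts,[q[0],q[1],q[2]/100],c,st)-m).sum()/m.sum() for p,m,c,st in views)
    best=None
    for da in(-12,0,12):
        r=minimize(f,[q0[0],q0[1],q0[2]*100+da],method='Nelder-Mead',options=dict(initial_simplex=np.array([q0[0],q0[1],q0[2]*100+da])+np.array([[0,0,0],[8,0,0],[0,8,0],[0,0,12]])))
        if best is None or r.fun<best.fun: best=r
    return best.x[0],best.x[1],np.degrees(best.x[2]/100),best.fun
BLUE=[((100,110,60),(130,255,255)),((20,120,110),(35,255,255))]
RED=[((0,170,90),(5,255,255)),((174,170,90),(180,255,255))]
OR=[((6,150,80),(17,255,255))]
E
python3 - <<'E'
from fit import *
p=grab_frame('top'); s=grab_frame('scene')
R,t=ext(p);print('topcam',-R.T@t); R,t=ext(s);print('scenecam',-R.T@t)
for n,parts,rg,a,b,pa,pb,q0 in [('bat',bat,BLUE,(254,209),(300,180),18,20,(530,78,.25)),('mat',mat,RED,(296,161),(297,258),30,42,(693,-55,-1.6+.0)),('wed',wed,OR,(327,233),(205,208),28,36,(453,-195,1.55))]:
    va=(p,*mask(p,rg,a,pa,0),None); vb=(s,*mask(s,rg,b,pb,0),None)
    for v in([va],[vb],[va,vb]): print(n,len(v),np.round(fit(v,parts,q0),2), [int(w[1].sum()) for w in v])
E
```

```text
topcam [ 404.32213128  -38.59686646 1652.47246879]
scenecam [1053.36035956 -373.43519948 1041.3717573 ]
bat 1 [5.3397e+02 7.3820e+01 1.0879e+02 1.4000e-01] [252]
bat 1 [ 5.3121e+02  7.2250e+01 -7.1740e+01  5.0000e-02] [566]
bat 2 [ 5.3247e+02  7.2800e+01 -7.1730e+01  2.2000e-01] [252, 566]
mat 1 [ 6.9297e+02 -5.5800e+01 -5.7400e+00  5.0000e-02] [1241]
mat 1 [ 6.9104e+02 -5.7450e+01 -5.8400e+00  2.0000e-02] [2463]
mat 2 [ 6.9161e+02 -5.7280e+01 -5.8100e+00  9.0000e-02] [1241, 2463]
wed 1 [ 4.6046e+02 -2.0063e+02  8.8850e+01  1.0000e-01] [510]
wed 1 [ 4.6036e+02 -2.0217e+02  9.1680e+01  8.0000e-02] [1074]
wed 2 [ 4.5984e+02 -2.0096e+02  9.0320e+01  2.1000e-01] [510, 1074]
```

Run:
```python
from fit import *
from scipy.spatial.transform import Rotation as Ro
st=sensors.state(); R=Ro.from_euler('xyz',st['ee_rot'],degrees=True).as_matrix(); print(R.round(3)); print('jaw yaw',np.degrees(np.arctan2(R[1,1],R[0,1])),st['qpos'][5])
p=grab_frame('top'); s=grab_frame('scene')
print('lip bar bottom corners, outer edge, top',toz(p,[(140+254/3-.33,110+222/3),(140+256/3-.33,110+373/3)],21))
for n,(x0,y0,x1,y1) in dict(top=(150,170,280,250),).items():
    cv2.imwrite('pics/st_top.png',cv2.resize(p['img'][y0:y1,x0:x1],None,fx=6,fy=6,interpolation=cv2.INTER_NEAREST))
cv2.imwrite('pics/st_sc.png',cv2.resize(s['img'][100:200,280:420],None,fx=5.7,fy=5.7,interpolation=cv2.INTER_NEAREST))
```

```text
[[-0.     0.261  0.965]
 [ 0.     0.965 -0.261]
 [-1.     0.    -0.   ]]
jaw yaw 74.8865380554592 -1.147045903112176
lip bar bottom corners, outer edge, top [[608.36099847 172.41389341  21.        ]
 [445.63642684 163.97854764  21.        ]]
```

View pics/st_top.png

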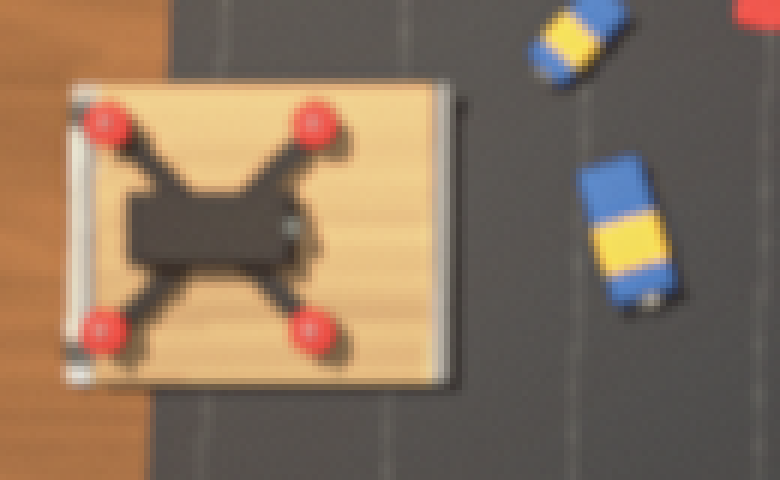

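View pics/st_sc.png

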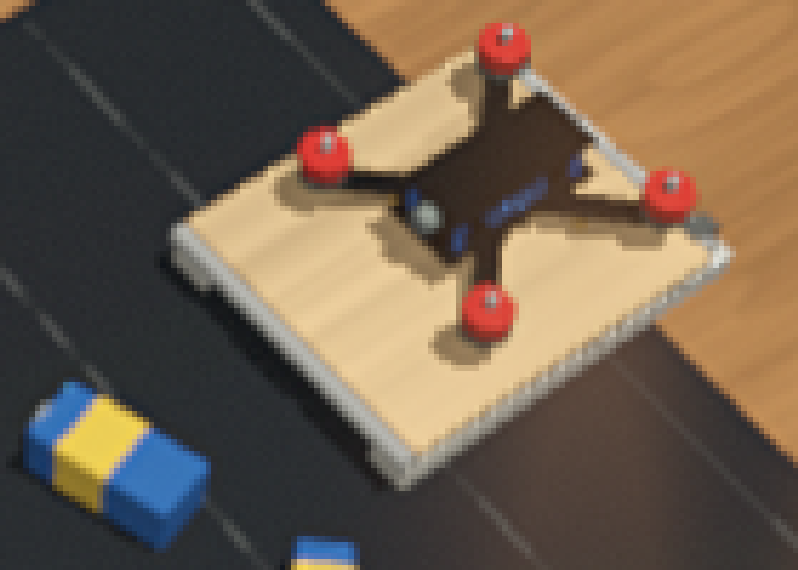

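Run:
```python
from fit import *
p=grab_frame('top'); s=grab_frame('scene')
f=lambda x,y:(150+x/6-.5,170+y/6-.5)
e=toz(p,[f(453,82),f(447,385)],21);print(e,e.mean(0),np.degrees(np.arctan2(*(e[0]-e[1])[:2])), np.linalg.norm(e[0]-e[1]))
# plywood edges on sides (row), left to right
l=toz(p,[f(100,82),f(432,82),f(95,384),f(430,384)],26);print(l)
g=lambda x,y:(280+x/5.7-.5,100+y/5.7-.5)
# lip outer top edge in scene
e=toz(s,[g(172,232),g(412,462)],24);print('S',e,e.mean(0),np.linalg.norm(e[0]-e[1]))
```

```text
[[611.13873479 170.36388812  21.        ]
 [447.68305898 167.28830772  21.        ]] [529.41089688 168.82609792  21.        ] 88.92205037173137 163.48460829900762
[[605.61532953 360.74067453  26.        ]
 [610.21438205 181.06272372  26.        ]
 [442.90337183 355.26551797  26.        ]
 [447.8333304  175.76627717  26.        ]]
S [[448.6532295  165.61518254  24.        ]
 [609.73164526 174.43432097  24.        ]] [529.19243738 170.02475175  24.        ] 161.319661619756
```

Request:
{"name": "play_rows", "arguments": {
  "motion": [
    [0.025, -0.031, 0, 0.07, 0.7],
    [0.05, -0.062, 0, 0.15, 0.7],
    [0.075, -0.093, 0, 0.22, 0.7],
    [0.1, -0.124, 0, 0.3, 0.7],
    [0.125, -0.155, 0, 0.37, 0.7],
    [0.15, -0.186, 0, 0.44, 0.7],
    [0.175, -0.217, 0, 0.52, 0.7],
    [0.2, -0.248, 0, 0.583, 0.7]
  ],
  "squeeze": 25
}}

```text
time_s: 1.97
ee_pos: [350.8, 305.5, 214.3]
ee_rot: [28.2, 90.0, 46.8]
force: [0.9, 0.7, -0.4]
gripper_width: 64.0
```

Request:
{"name": "play_rows", "arguments": {
  "motion": [
    [0.025, -0.032, -0.01, 0, 0.7],
    [0.05, -0.064, -0.02, 0, 0.7],
    [0.075, -0.097, -0.03, 0, 0.7],
    [0.1, -0.13, -0.04, 0, 0.7],
    [0.125, -0.162, -0.05, 0, 0.7],
    [0.15, -0.194, -0.06, 0, 0.7],
    [0.182, -0.234, -0.064, 0, 0.7],
    [0.182, -0.234, -0.064, 0, 0.7]
  ]
}}

```text
time_s: 2.63
ee_pos: [534.8, 68.9, 149.1]
ee_rot: [-75.4, 89.9, -57.4]
force: [0.5, 0.3, -0.3]
gripper_width: 63.7
```

```bash
cat > w.py <<'E'
from fit import *
import sys
st=sensors.state(); w=grab_frame('wrist'); cv2.imwrite(sys.argv[1],w['img'])
print(st['time_s'],st['ee_pos'].round(1),st['ee_rot'].round(1),st['qpos'].round(1),st['gripper_width'],st['force'].round(1))
import pickle; pickle.dump((st,w),open('w.pkl','wb'))
E
python3 w.py pics/w1.png
```

```text
2.6333 [534.8  68.9 149.1] [-75.4  89.9 -57.4] [ 6.200e+00  1.800e+01  1.001e+02 -1.000e-01  6.190e+01 -1.018e+02] 63.689906427885674 [ 0.5  0.3 -0.3]
```

View pics/w1.png

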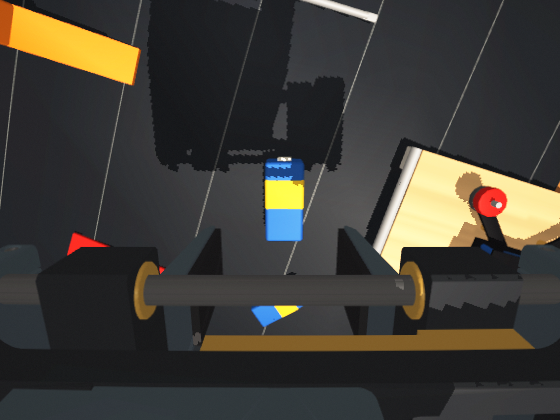

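The wrist view shows the battery upright at about (284,200), between the fingers and aligned with them. The small look-alike is at (275,312) and the lip is at (400,190).

Run:
```python
from fit import *
import pickle; st,w=pickle.load(open('w.pkl','rb')); 
st=sensors.state(); print(st['ee_pos'])
v=(w,*mask(w,[((95,80,30),(130,255,255)),((20,120,90),(35,255,255))],(284,200),46,0),st); print(v[1].sum())
print(np.round(fit([v],bat,(532,72.5,-1.25)),2))
R=ext(w,st)[0]; print('cam',-R.T@ext(w,st)[1]); print(proj(w,[[532,72.5,30],[532,72.5,0]],st))
# lip edge
print(toz(w,[(405,150),(384,222)],21,st))
```

```text
[534.91246865  69.21561958 149.2266434 ]
3225.0
[ 5.3228e+02  7.2350e+01 -7.1970e+01  4.0000e-02]
cam [464.98415638  46.49622472 319.30815498]
[[283.84915306 202.42729254]
 [283.46476644 195.14930865]]
[[454.20873119 161.57022617  21.        ]
 [522.73171754 169.76564686  21.        ]]
```

Request:
{"name": "play_rows", "arguments": {
  "motion": [
    [0, 0, -0.02, 0, 0.7],
    [0, 0, -0.04, 0, 0.7],
    [0, 0, -0.06, 0, 0.7],
    [0, 0, -0.08, 0, 0.7],
    [0, 0, -0.1, 0, 0.7],
    [0, 0, -0.1, 0, 0.7],
    [0, 0, -0.1, 0, 0.7],
    [0, 0, -0.1, 0, 0.7]
  ]
}}

```text
time_s: 3.35
ee_pos: [532.6, 73.7, 51.2]
ee_rot: [-4.9, 89.9, 13.5]
force: [-0.4, 0.0, -0.2]
gripper_width: 63.5
```

Request:
{"name": "play_rows", "arguments": {
  "motion": [
    [0, -0.001, -0.015, 0, 0.7],
    [0, -0.001, -0.03, 0, 0.7],
    [0, -0.001, -0.042, 0, 0.7],
    [0, -0.001, -0.046, 0, 0.7],
    [0, -0.001, -0.046, 0, 0.2],
    [0, -0.001, -0.046, 0, 0.2],
    [0, -0.001, -0.046, 0, 0.2],
    [0, -0.001, -0.046, 0, 0.2]
  ]
}}

```text
time_s: 4.02
ee_pos: [532.7, 72.3, 5.0]
ee_rot: [-8.9, 89.9, 9.4]
force: [0.9, 0.3, 0.4]
gripper_width: 39.8
```

Request:
{"name": "play_rows", "arguments": {
  "motion": [
    [0, 0, 0, 0, 0.2],
    [0, 0, 0, 0, 0.2],
    [0, 0, 0.015, 0, 0.2],
    [0, 0, 0.03, 0, 0.2],
    [0, 0, 0.05, 0, 0.2],
    [0, 0, 0.075, 0, 0.2],
    [0, 0, 0.1, 0, 0.2],
    [0, 0, 0.1, 0, 0.2]
  ]
}}

```text
time_s: 4.68
ee_pos: [534.9, 72.4, 108.4]
ee_rot: [-11.5, 89.5, 6.8]
force: [1.6, 0.7, -2.1]
gripper_width: 34.7
```

```bash
python3 w.py pics/w2.png
```

```text
4.6833 [534.9  72.4 108.4] [-11.5  89.5   6.8] [   6.5   20.1  103.5    0.    55.8 -101.8] 34.711323482228984 [ 1.6  0.7 -2.1]
```

View pics/w2.png

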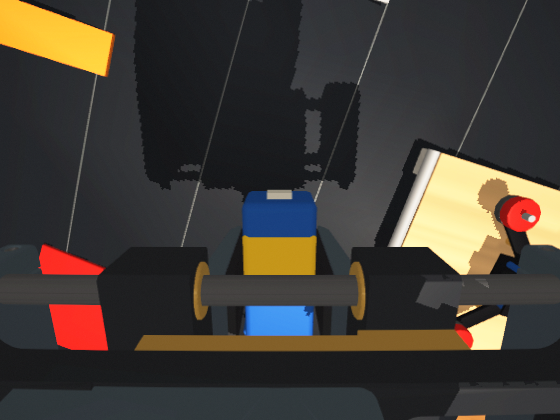

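Request:
{"name": "play_rows", "arguments": {
  "motion": [
    [0.025, -0.02, 0, 0, 0.2],
    [0.05, -0.04, 0, 0, 0.2],
    [0.075, -0.06, 0, 0, 0.2],
    [0.1, -0.08, 0, 0, 0.2],
    [0.125, -0.1, 0, 0, 0.2],
    [0.15, -0.12, 0, 0, 0.2],
    [0.16, -0.129, 0, 0, 0.2],
    [0.16, -0.129, -0.01, 0, 0.2]
  ]
}}

```text
time_s: 5.4
ee_pos: [694.6, -59.6, 92.8]
ee_rot: [-40.8, 89.8, -22.6]
force: [2.0, -0.2, -1.8]
gripper_width: 34.7
```

Request:
{"name": "play_rows", "arguments": {
  "motion": [
    [0, 0, -0.02, 0, 0.2],
    [0, 0, -0.04, 0, 0.2],
    [0, 0, -0.055, 0, 0.2],
    [0, 0, -0.07, 0, 0.2],
    [0, 0, -0.078, 0, 0.2],
    [0, 0, -0.083, 0, 0.2],
    [0, 0, -0.085, 0, 0.2],
    [0, 0, -0.085, 0, 0.2]
  ]
}}

```text
time_s: 6.07
ee_pos: [690.6, -56.3, 8.9]
ee_rot: [149.7, 89.9, 168.0]
force: [-0.4, 0.1, -0.6]
gripper_width: 34.8
```

Request:
{"name": "play_rows", "arguments": {
  "motion": [
    [0, 0, -0.001, 0, 0.2],
    [0, 0, -0.001, 0, 0.65],
    [0, 0, -0.001, 0, 0.65],
    [0, 0, -0.001, 0, 0.65],
    [0, 0, -0.001, 0, 0.65],
    [0, 0, -0.001, 0, 0.65],
    [0, 0, 0.015, 0, 0.65],
    [0, 0, 0.04, 0, 0.65]
  ]
}}

```text
time_s: 6.73
ee_pos: [689.8, -56.7, 46.2]
ee_rot: [155.2, 89.6, 173.4]
force: [0.6, 0.2, -0.4]
gripper_width: 59.3
```

Request:
{"name": "play_rows", "arguments": {
  "motion": [
    [0, 0, 0.03, 0, 0.65],
    [0, 0, 0.06, 0, 0.65],
    [-0.01, -0.006, 0.09, -0.12, 0.65],
    [-0.04, -0.024, 0.1, -0.24, 0.65],
    [-0.07, -0.043, 0.1, -0.36, 0.65],
    [-0.1, -0.062, 0.1, -0.48, 0.65],
    [-0.13, -0.08, 0.1, -0.6, 0.65],
    [-0.16, -0.1, 0.1, -0.72, 0.65]
  ]
}}

```text
time_s: 7.4
ee_pos: [530.5, -157.3, 149.1]
ee_rot: [14.4, 90.0, -8.8]
force: [0.6, -1.2, 0.4]
gripper_width: 59.4
```

Run:
```python
from fit import *
s=grab_frame('scene'); cv2.imwrite('pics/s2.png',s['img']); st=sensors.state(); print(st['time_s'],st['ee_pos'],st['gripper_width'])
```

```text
7.45 [ 524.10033375 -160.00745658  148.8461778 ] 59.00832797699079
```

View pics/s2.png

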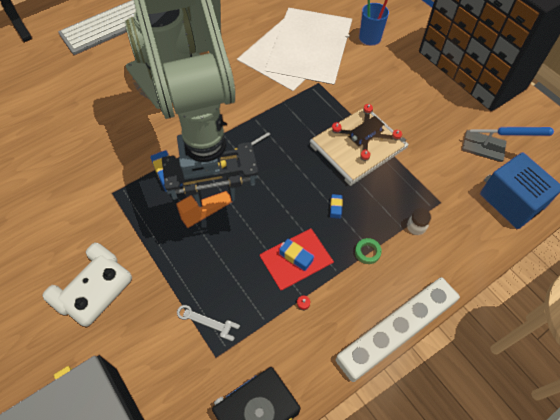

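The battery lies on the mat at (296,254), let go. Next I turn over to the wedge.

Request:
{"name": "play_rows", "arguments": {
  "motion": [
    [-0.01, -0.006, 0, -0.12, 0.65],
    [-0.02, -0.012, 0, -0.24, 0.65],
    [-0.03, -0.018, 0, -0.36, 0.65],
    [-0.04, -0.024, 0, -0.48, 0.65],
    [-0.05, -0.03, 0, -0.6, 0.65],
    [-0.06, -0.036, 0, -0.72, 0.65],
    [-0.07, -0.044, 0, -0.84, 0.65],
    [-0.072, -0.044, 0, -0.96, 0.65]
  ]
}}

```text
time_s: 8.12
ee_pos: [458.7, -201.7, 149.1]
ee_rot: [-59.4, 90.0, -137.7]
force: [-0.5, 0.1, -0.4]
gripper_width: 59.3
```

Request:
{"name": "play_rows", "arguments": {
  "motion": [
    [0, 0, 0, -0.11, 0.65],
    [0, 0, 0, -0.205, 0.65],
    [0, 0, 0, -0.205, 0.65],
    [0, 0, 0, -0.205, 0.65],
    [0, 0, 0, -0.205, 0.65],
    [0, 0, 0, -0.205, 0.65],
    [0, 0, 0, -0.205, 0.65],
    [0, 0, 0, -0.205, 0.65]
  ]
}}

```text
time_s: 8.78
ee_pos: [460.0, -200.8, 149.0]
ee_rot: [82.6, 90.0, -7.0]
force: [-0.0, -0.4, 0.6]
gripper_width: 59.4
```

```bash
python3 w.py pics/w3.png
python3 - <<'E'
from fit import *
import pickle; st,w=pickle.load(open('w.pkl','rb'))
from scipy.spatial.transform import Rotation as Ro
R=Ro.from_euler('xyz',st['ee_rot'],degrees=True).as_matrix(); print('jaw yaw',np.degrees(np.arctan2(R[1,1],R[0,1])))
print(proj(w,[[460,-201,80],[460,-91,4],[529,174,16],[530,168,21]],st))
E
```

```text
8.7833 [ 460.  -200.8  149. ] [82.6 90.  -7. ] [-24.9  14.8 104.7   0.   60.4 -25.2] 59.358461735864154 [-0.  -0.4  0.6]
jaw yaw 0.3288931453235215
[[ 279.87304792  219.48704605]
 [ 280.48920052   77.64602244]
 [ 380.47684298 -313.85997869]
 [ 383.47994519 -312.04015886]]
```

View pics/w3.png

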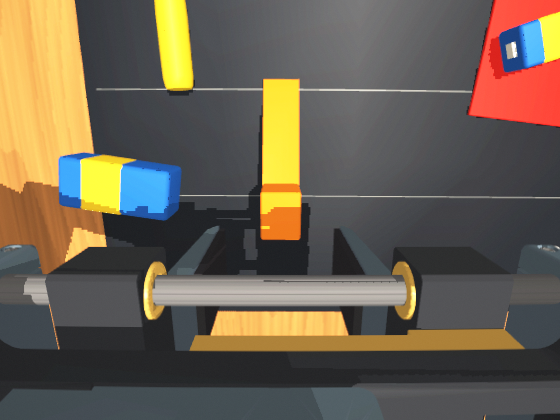

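The handle is centred between the fingers at about (281,215), and the toe is at row 78 as predicted.

Request:
{"name": "play_rows", "arguments": {
  "motion": [
    [0, 0, -0.025, 0, 0.65],
    [0, 0, -0.05, 0, 0.65],
    [0, 0, -0.075, 0, 0.65],
    [0, 0, -0.1, 0, 0.65],
    [0, 0, -0.12, 0, 0.65],
    [0, 0, -0.131, 0, 0.65],
    [0, 0, -0.131, 0, 0.1],
    [0, 0, -0.131, 0, 0.1]
  ],
  "squeeze": 50
}}

```text
time_s: 9.5
ee_pos: [459.8, -200.8, 17.7]
ee_rot: [-118.3, 89.9, 152.0]
force: [-0.2, 0.3, 0.1]
gripper_width: 48.5
```

Request:
{"name": "play_rows", "arguments": {
  "motion": [
    [0, 0, 0, 0, 0.1],
    [0, 0, 0, 0, 0.1],
    [0, 0, 0, 0, 0.1],
    [0, 0, 0, 0, 0.1],
    [0, 0, 0, 0, 0.1],
    [0, 0, 0, 0, 0.1],
    [0, 0, 0, 0, 0.1],
    [0, 0, 0, 0, 0.1]
  ]
}}

```text
time_s: 10.17
ee_pos: [460.8, -201.3, 19.0]
ee_rot: [65.9, 89.9, -23.9]
force: [0.3, -0.8, 6.1]
gripper_width: 31.9
```

```bash
python3 w.py pics/w4.png
```

```text
10.1667 [ 460.8 -201.3   19. ] [ 65.9  89.9 -23.9] [-24.9  24.  113.9   0.   42.  -25.2] 31.916903903908597 [ 0.3 -0.8  6.1]
```

View pics/w4.png

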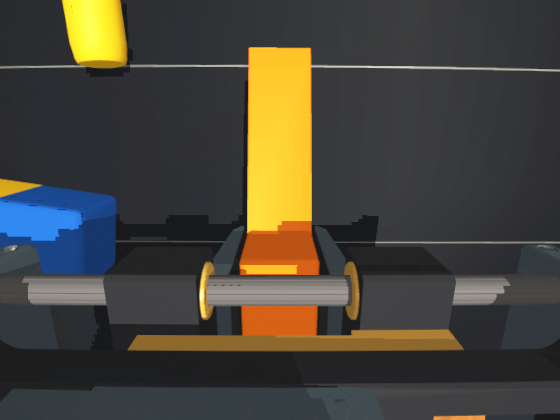

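Request:
{"name": "play_rows", "arguments": {
  "motion": [
    [0.003, 0.01, 0.0005, 0, 0.1],
    [0.008, 0.027, 0.0005, 0, 0.1],
    [0.013, 0.044, 0.0005, 0.005, 0.1],
    [0.018, 0.061, 0.0005, 0.01, 0.1],
    [0.023, 0.078, 0.0005, 0.015, 0.1],
    [0.028, 0.095, 0.0005, 0.02, 0.1],
    [0.033, 0.112, 0.0005, 0.025, 0.1],
    [0.038, 0.125, 0.0005, 0.025, 0.1]
  ]
}}

```text
time_s: 10.88
ee_pos: [498.1, -75.0, 19.0]
ee_rot: [10.7, 89.9, -77.5]
force: [-0.7, -4.4, 4.6]
gripper_width: 31.6
```

Request:
{"name": "play_rows", "arguments": {
  "motion": [
    [0.005, 0.017, 0, 0, 0.1],
    [0.01, 0.034, 0, 0, 0.1],
    [0.015, 0.05, 0, 0, 0.1],
    [0.02, 0.07, 0, 0, 0.1],
    [0.025, 0.085, 0, 0, 0.1],
    [0.031, 0.105, 0, 0, 0.1],
    [0.035, 0.12, 0, 0, 0.1],
    [0.035, 0.12, 0, 0, 0.1]
  ]
}}

```text
time_s: 11.55
ee_pos: [534.0, 46.9, 19.1]
ee_rot: [123.4, 89.8, 35.2]
force: [1.1, 3.6, 4.4]
gripper_width: 32.0
```

```bash
python3 w.py pics/w5.png
python3 - <<'E'
from fit import *
import pickle; st,w=pickle.load(open('w.pkl','rb'))
from scipy.spatial.transform import Rotation as Ro
R=Ro.from_euler('xyz',st['ee_rot'],degrees=True).as_matrix(); print('jaw yaw',np.degrees(np.arctan2(R[1,1],R[0,1])))
p=grab_frame('top');s=grab_frame('scene')
cv2.imwrite('pics/t5.png',cv2.resize(p['img'][130:290,140:340],None,fx=3.7,fy=3.7,interpolation=cv2.INTER_CUBIC))
cv2.imwrite('pics/s5.png',cv2.resize(s['img'][80:290,180:440],None,fx=2.8,fy=2.8,interpolation=cv2.INTER_CUBIC))
E
```

```text
11.55 [534.   46.9  19.1] [123.4  89.8  35.2] [3.700e+00 2.630e+01 1.094e+02 1.000e-01 4.410e+01 1.800e+00] 32.01676784341701 [1.1 3.6 4.4]
jaw yaw 1.8218222571642533
```

View pics/w5.png

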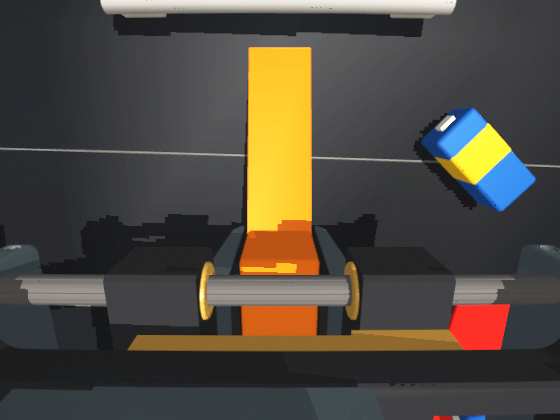

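View pics/s5.png

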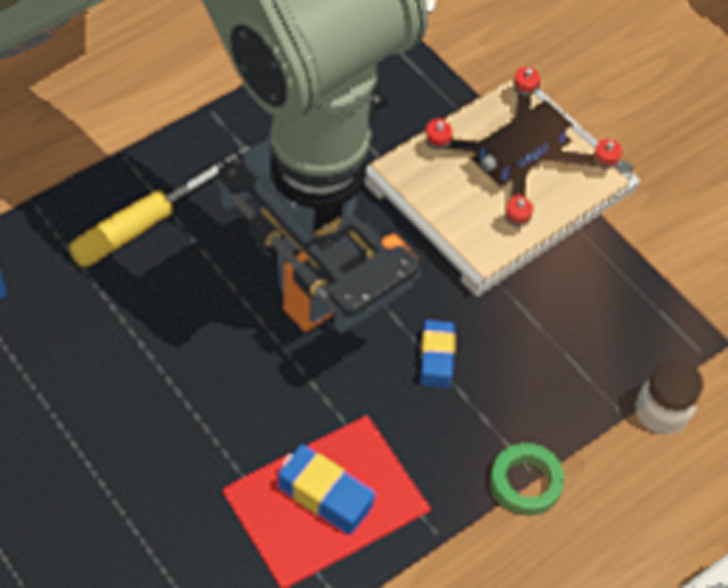

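Run:
```python
from fit import *
import pickle; st,w=pickle.load(open('w.pkl','rb'))
print(toz(w,[(104,13),(279,13),(455,12)],19,st)); print('toe',toz(w,[(249,47),(311,47)],4,st)); R,t=ext(w,st); print(-R.T@t)
```

```text
[[447.57194781 165.85252784  19.        ]
 [529.54902617 167.87975803  19.        ]
 [612.03937277 171.63052321  19.        ]]
toe [[514.4190789  155.72787765   4.        ]
 [546.51793828 156.76790869   4.        ]]
[530.8106325  118.89201271 189.31956961]
```

Request:
{"name": "play_rows", "arguments": {
  "motion": [
    [0, 0.008, 0, 0, 0.1],
    [-0.0005, 0.016, 0, 0, 0.1],
    [-0.001, 0.024, 0, 0, 0.1],
    [-0.001, 0.032, 0, 0, 0.1],
    [-0.001, 0.038, 0, 0, 0.1],
    [-0.0015, 0.043, 0, 0, 0.1],
    [-0.0015, 0.045, 0, 0, 0.1],
    [-0.0015, 0.045, 0, 0, 0.1]
  ]
}}

```text
time_s: 12.37
ee_pos: [531.5, 88.0, 19.0]
ee_rot: [41.6, 89.9, -46.7]
force: [-0.1, -1.2, 5.0]
gripper_width: 31.9
```

```bash
python3 w.py pics/w6.png
```

```text
12.3667 [531.5  88.   19. ] [ 41.6  89.9 -46.7] [ 8.20e+00  2.65e+01  1.09e+02 -1.00e-01  4.44e+01  6.60e+00] 31.900572310170627 [-0.1 -1.2  5. ]
```

View pics/w6.png

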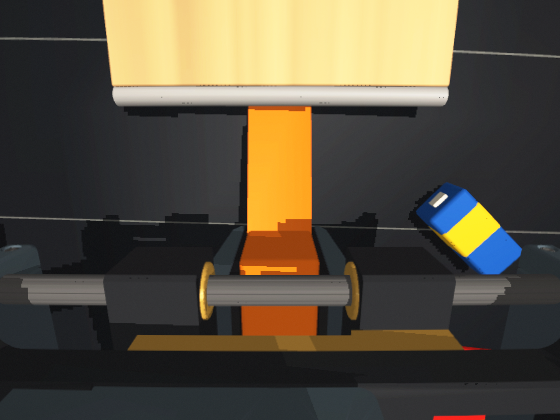

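Run:
```python
from fit import *
import pickle; st,w=pickle.load(open('w.pkl','rb'))
print(toz(w,[(113,105),(280,106),(449,105)],19,st))
print(toz(w,[(113,97),(449,97)],23,st), toz(w,[(113,87),(280,87),(449,87)],26,st))
```

```text
[[445.99257685 165.65829764  19.        ]
 [529.00760484 167.36458939  19.        ]
 [613.03702146 170.73072221  19.        ]]
[[448.2779146  169.25408906  23.        ]
 [610.47516713 174.1821686   23.        ]] [[450.14021913 173.60362651  26.        ]
 [528.72832038 175.61872007  26.        ]
 [608.30079359 178.41249214  26.        ]]
```

Request:
{"name": "play_rows", "arguments": {
  "motion": [
    [0, 0.003, 0, 0, 0.1],
    [0, 0.006, 0, 0, 0.1],
    [-0.0005, 0.009, 0, 0, 0.1],
    [-0.0005, 0.012, 0, 0, 0.1],
    [-0.0005, 0.015, 0, 0, 0.1],
    [-0.0005, 0.018, 0, 0, 0.1],
    [-0.0005, 0.018, 0, 0, 0.1],
    [-0.0005, 0.018, 0, 0, 0.1]
  ]
}}

```text
time_s: 13.08
ee_pos: [531.1, 104.3, 19.2]
ee_rot: [13.2, 89.8, -75.1]
force: [0.4, -8.4, 6.9]
gripper_width: 31.6
```

```bash
python3 w.py pics/w7.png
```

```text
13.0833 [531.1 104.3  19.2] [ 13.2  89.8 -75.1] [ 10.   26.7 108.6  -0.3  44.7   8.4] 31.60403160423509 [ 0.4 -8.4  6.9]
```

View pics/w7.png

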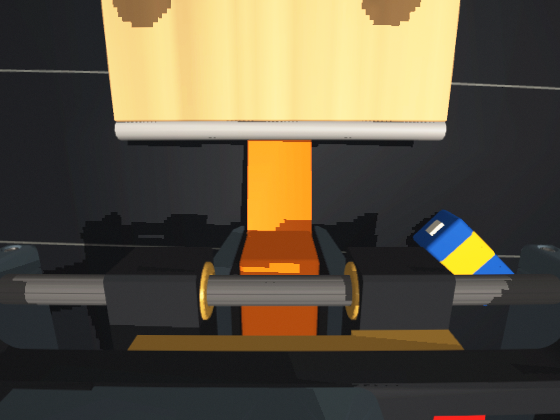

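Request:
{"name": "play_rows", "arguments": {
  "motion": [
    [0, 0.002, 0, 0, 0.1],
    [0, 0.004, 0, 0, 0.1],
    [0, 0.006, 0, 0, 0.1],
    [-0.0003, 0.008, 0, 0, 0.1],
    [-0.0003, 0.01, 0, 0, 0.1],
    [-0.0003, 0.011, 0, 0, 0.1],
    [-0.0003, 0.011, 0, 0, 0.1],
    [-0.0003, 0.011, 0, 0, 0.1]
  ]
}}

```text
time_s: 13.8
ee_pos: [530.8, 114.9, 19.2]
ee_rot: [10.3, 89.8, -78.0]
force: [0.7, -9.7, 7.7]
gripper_width: 31.3
```

```bash
python3 w.py pics/w8.png
python3 - <<'E'
from fit import *
import pickle; st,w=pickle.load(open('w.pkl','rb'))
from scipy.spatial.transform import Rotation as Ro
a=np.radians(2);c=np.array([529.3,172.8]);u=np.array([np.cos(a),np.sin(a)])
for L in(0,3,6,9):
    e=[[*(c+s*80*u),21+L] for s in(-1,1)]; q=proj(w,e,st); print(L,q.round(1).tolist(),'len',np.linalg.norm(q[0]-q[1]).round(1))
s=grab_frame('scene')
cv2.imwrite('pics/s8.png',cv2.resize(s['img'][90:230,270:430],None,fx=4.2,fy=4.2,interpolation=cv2.INTER_CUBIC))
# wrist crop bar
i=w['img']; cv2.imwrite('pics/w8c.png',cv2.resize(i[100:260,80:480],None,fx=2,fy=2,interpolation=cv2.INTER_CUBIC))
E
```

```text
13.8 [530.8 114.9  19.2] [ 10.3  89.8 -78. ] [ 11.1  26.8 108.4  -0.3  44.8   9.6] 31.329446015369022 [ 0.7 -9.7  7.7]
0 [[123.2, 151.2], [438.3, 149.8]] len 315.1
3 [[120.5, 151.8], [441.1, 150.4]] len 320.6
6 [[117.7, 152.4], [444.0, 150.9]] len 326.3
9 [[114.7, 153.0], [447.0, 151.5]] len 332.2
```

View pics/w8c.png

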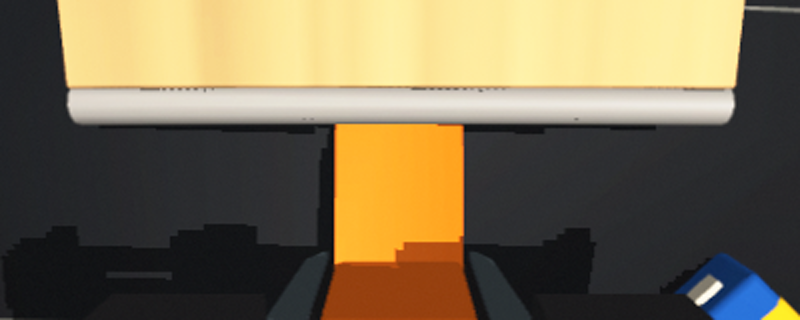

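View pics/s8.png

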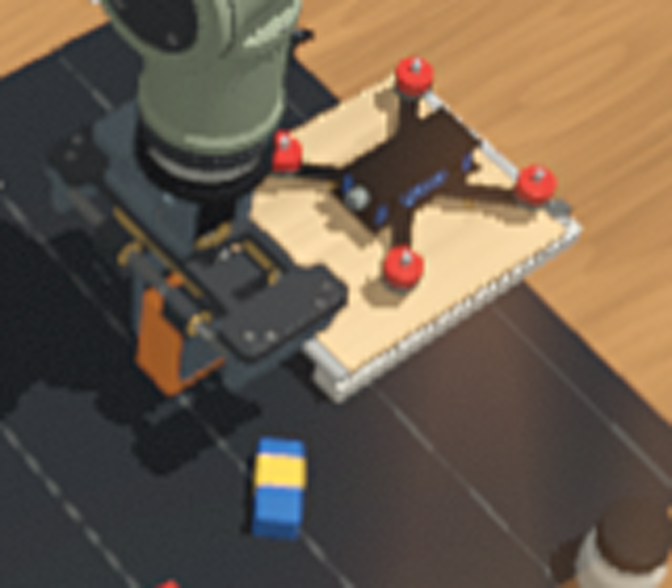

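Request:
{"name": "play_rows", "arguments": {
  "motion": [
    [0, 0.001, 0, 0, 0.1],
    [0, 0.0015, 0, 0, 0.1],
    [0, 0.0015, 0, 0, 0.1],
    [0, 0.0015, 0, 0, 0.1],
    [0, 0.0015, 0, 0, 0.1],
    [0, 0.0015, 0, 0, 0.1],
    [0, 0.0015, 0, 0, 0.1],
    [0, 0.0015, 0, 0, 0.1]
  ]
}}

```text
time_s: 14.57
ee_pos: [530.8, 116.2, 19.2]
ee_rot: [7.3, 89.8, -81.0]
force: [1.4, -9.2, 7.0]
gripper_width: 31.9
```

```bash
python3 w.py pics/w9.png
python3 - <<'E'
from fit import *
import pickle; st,w=pickle.load(open('w.pkl','rb')); print(st['qvel'].round(2))
a=np.radians(2);c=np.array([529.3,172.8]);u=np.array([np.cos(a),np.sin(a)])
for n in('pics/w6.png','pics/w9.png'):
    i=cv2.imread(n); h=cv2.cvtColor(i,cv2.COLOR_BGR2HSV); 
    m=((h[...,1]<40)&(h[...,2]>110)).astype(np.uint8); m[:60]=0;m[200:]=0
    k,l,s,_=cv2.connectedComponentsWithStats(m); print(n,s[1+np.argmax(s[1:,4])])
for L in(0,3,6,9):
    q=proj(w,[[*(c+s*80*u),21+L] for s in(-1,1)],st); print(L,(q[1]-q[0])[0].round(1))
st6=dict(st); 
s=grab_frame('scene'); m=mask(s,BLUE,(296,254),30,0); print('bat',np.round(fit([(s,*m,None)],[b+[0,0,4] for b in bat],(691,-57,-1.25)),2))
cv2.imwrite('pics/s9.png',s['img'])
t=grab_frame('top'); cv2.imwrite('pics/t9.png',t['img'])
E
```

```text
14.5667 [530.8 116.2  19.2] [  7.3  89.8 -81. ] [ 11.3  26.8 108.3  -0.3  44.8   9.8] 31.946401785537454 [ 1.4 -9.2  7. ]
[ 0.02 -0.07  0.06  0.02  0.04  0.  ]
pics/w6.png [ 112   86  337   20 6135]
pics/w9.png [ 113  147  335   18 5624]
0 314.5
3 320.0
6 325.7
9 331.6
bat [ 6.8854e+02 -5.7260e+01 -7.4060e+01  1.9000e-01]
```

View pics/w9.png

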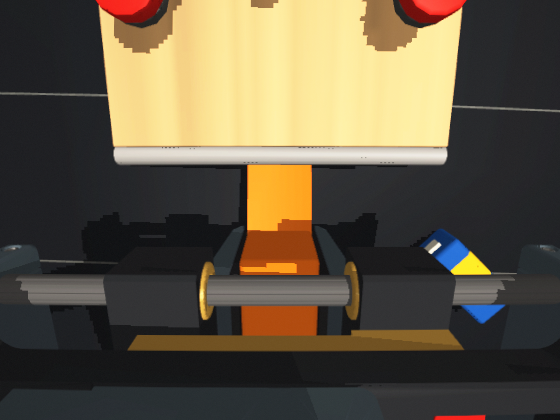

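View pics/s9.png

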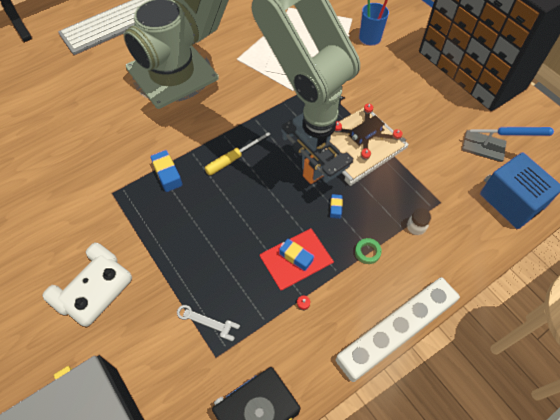

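```bash
python3 -c "
from workcell import job_done
print(job_done())"
```

```text
the job is handed in; nothing more can be done
None
```

The job is handed in at about 14.7 s, and it reported no verdict. The middle-sized battery pack lies on the red mat, and the gripped wedge is holding the plate up.

**Battery:** I moved it from the stand's mouth to the mat and let it go. My last measurement put its centre within about 5 mm of the mat's centre.

**Wedge and lip:** I gripped the wedge by its handle at 50 N and slid it flat along the bench, square to the lip and centred on it.
- **Lift:** the wedge's position puts the lift at about 6 mm. The apparent length of the lip bar in the wrist picture also gives about 6 mm, once scaled to the picture taken with the plate down. Without that scaling it would read over 9 mm, because the bar already looked about 3% too long at rest.
- **Grip:** the gripper opening matched the handle's 32 mm width, the handle had not shifted between the fingers, and the arm was still. The force on the tool was about 9 N along the push and 7 N upward, which means the wedge is pressed onto the bench.

**Surroundings:** the pictures show the gripper clear of the plate and the other things on the bench where they were, judged by eye. The last battery fit was looser than the earlier ones (0.19 mismatch against 0.05), probably because some of the mat's red got mixed in, but the picture plainly shows the pack inside the mat.

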